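Release the radio's battery drawer and put the pack on charge

TASK

Take the orange-handled release rod from its wooden stand and push it down through the yellow-framed slot on the radio's deck until the hidden latch lets the battery drawer spring out. Put the rod back upright in its stand, pushed fully home, and move the blue battery pack from the drawer into the charger's green-edged bay, set down gently, flat and fully home. Leave the drawer standing open and do not shift the other things on the table.

Things in the scene. Friction and masses are not known exactly. Their poses are not given: they have to be found in the camera images.
- rod_handle (a point): Release rod (70 g), upright in its stand at the start: square orange handle 15 x 15 mm, 60 long; under it a steel collar 24 across, 5 thick; under that a round steel shank 8 in diameter, 60 long; 125 long in all. This point is the handle's centre, 30 mm below its top. z runs up along the rod, x and y are square to the handle's flats.
- rod_tip (a point): Lower end of the rod's shank, on its axis, 95 mm below the handle centre along the rod's -z. Same axes as the handle.
- stand_hole0 (a point): Wooden stand, fixed, 64 x 64 mm, 66 high, with one round vertical hole 14 wide right through it, chamfered 2 mm. This point is the centre of the hole's mouth, on the top face; z up. With the rod fully home its collar rests on the top face and its tip is 60 mm below this point.
- radio: Silver and grey radio, fixed, 200 (x) x 260 (y) mm: its front 90 mm is a flat deck 70 high, its rear 110 mm is 95 high. Origin at the centre of its underside; x from front to rear, z up. The front face is 100 mm to -x of the origin. The battery drawer is in the middle of the front and comes out to -x.
- slot (a point): Slot in the radio's deck, with a thin yellow frame: 26 mm long along x, 12 wide along y. This point is its centre at the deck's top face (70 mm above the table), 55 mm to -x and 85 mm to +y of the radio's origin; axes as the radio's. The latch tab is straight below, its top 30 mm under the deck's top face, and fills the space below the slot.
- latch (a joint): Hidden spring latch tab under the slot: 0 at rest, grows as it is pressed down, stop at 0.010 m. It resists with 2 N at first and 6 N at the stop. The drawer is let go at about 0.005 m. It springs back when let go.
- drawer (a joint): Battery drawer, m of travel: 0 shut and latched. Grey front panel 180 mm wide, 56 high (top 61 mm above the table). When the latch lets go, a damped spring pushes it out to -x of the radio in about half a second to 0.085 and keeps it there with about 2.5 N.
- battery_center (a point): Battery pack (about 200 g): blue block with a yellow band, 50 mm along its x, 40 along y, 40 high; this point is its centre, z up. It lies in the drawer, hidden until that is out, in a pocket with a rim 5 high, x along the drawer's travel. With the drawer out its centre is about 150 mm to -x of the radio's origin, 32 mm above the table. Above the rim it is free for fingers on its y sides.
- bay (a point): Charger, fixed, white, 130 x 90 mm: an open bay 58 mm (x) by 47 mm (y) inside, with a green rim 5 mm high. This point is the centre of the bay's floor, 12 mm above the table; x is the bay's long direction, z up. A housing 38 mm high stands from 40 mm to 80 mm to +x of this point. The pack goes in flat, its x along the bay's x, either way round.
- chalk_bowl: Bystander: wooden bowl of coloured chalk, 136 across, 45 high. Origin at the centre of its underside.
- pencil_cup: Bystander: blue ceramic cup of pencils, 80 across, 155 high with pencils. Origin at the centre of its underside.
- glue_stick: Bystander: upright glue stick, red cap, 28 across, 90 high. Origin at the centre of its underside.
- eraser: Bystander: blue eraser, 55 x 24 x 14. Origin at the centre of its underside.
- workbook: Bystander: blue workbook lying flat, 210 x 150 x 10. Origin at the centre of its underside.
- stapler: Bystander: red and black stapler, 130 x 45, 50 high. Origin at the centre of its underside.

How it is judged:
On the way:
1. the rod's tip, through the slot, presses the latch tab down by more than 4 mm (value of joint latch above 0.004 m and z of rod_tip in the frame of slot below -0.03 m and horizontal distance between rod_tip and slot below 0.018 m).
At the end, for the whole second after the job is handed in: Drawer out over 75 mm; rod upright (0.12 rad) in the stand, tip within 8 mm of the hole axis and 54 mm or more below its mouth; pack in the bay, centre within 7 mm of its centre and 16 to 24 mm above its floor, level (0.08 rad), aligned (0.2 rad); both at rest (value of joint drawer above 0.075 m and horizontal distance between rod_tip and stand_hole0 below 0.008 m and z of rod_tip in the frame of stand_hole0 below -0.054 m and angle between rod_tip's own z axis and vertical below 0.12 rad and horizontal distance between battery_center and bay below 0.007 m and z of battery_center in the frame of bay between 0.016 and 0.024 m and angle between battery_center's own z axis and vertical below 0.08 rad and angle between the x axis of battery_center and the x axis of bay, either way round below 0.2 rad and linear speed of each of rod, battery below 0.02 m/s); the robot touches nothing.
It fails at once if a bystander is shifted by more than 30 mm (distance of any of chalk_bowl, pencil_cup, glue_stick, eraser, workbook, stapler from where it was at the start of the episode above 0.03 m).
It fails at once if the battery pack is dropped (moving faster than 0.7 m/s while not held by the fingers) (linear speed of battery above 0.7 m/s and contact force between battery and the fingers below 0.2 N).
It also fails if it takes over 61 s, if anything falls off the work surface, if the arm or the gripper's body presses on something with over 40 N, if the wrist force passes 120 N, or if a joint passes its speed limit or range.

ROBOT

A 6-joint arm with a two-finger parallel gripper is mounted at the origin on the work surface. World frame = base frame: x ahead of the robot, y to its left, z up, the work surface at z = 0. Lengths are in m, angles in rad, forces in N, time in s.
With the tool pointing down it reaches from about 0.275 to 0.875 m from the base axis. Payload 12.5 kg.
Tool frame: the origin (TCP) lies at the very end of the fingers, on their centre line; the grasp point (between the pads) lies 19 mm behind it; x points along the fingers, y is the direction in which the jaws open and shut, and the axes are right-handed (so a half turn about x gives the same grasp; the last joint's range is limited). The gripper opens to 85 mm and grips with 20 to 120 N. Pads are 22 mm wide; open, the fingers measure 114 mm over their backs; the gripper's body (76 mm by 85 mm) begins 54 mm behind the grasp point. The pads swing forward as they close: fully open they stand 13 mm farther back than shut.
Start: joints at [1.071, 0.351, 1.652, -0, 1.139, -0.085], TCP at [0.222, 0.503, 0.203] pointing down, gripper open.
Joint ranges: [-2.75, 2.75], [-0.79, 2.1], [0.01, 2.65], [-1.57, 4.71], [0.07, 3.14], [-2.87, 2.87]. Speed limits (rad/s): [2.22, 2.22, 2.79, 3.14, 3.14, 3.14].

INTERFACE

Orientations are given as a 3x3 rotation matrix whose columns are the frame's x, y, z axes.
In Python, from bench import manip gives the robot as it stands. Calls block until the motion is done:
- manip.move_ptp(position, orientation): joint-space move of the TCP to a pose.
- manip.move_l(position, attitude=None, max_speed=0.15): straight line of the TCP; attitude=None keeps the orientation; max_speed is the mean speed in m/s.
- manip.move_j(angles): joint-space move.
- manip.set_gripper(opening, effort=None): opening from 0.0 (shut) to 1.0 (fully open); effort is the grip in N (None keeps the last); returns when the fingers have stopped.
- manip.dwell(seconds).
- manip.inverse_kinematics(position, orientation): joint angles nearest the present ones, or None.
- manip.grab_frame(name): name is "scene" or "top"; returns (picture, depth): 480x640x3 uint8, red, green, blue; 480x640 float32, m along the optical axis (not along the pixel's ray), 0 where there is no reading.
- manip.get_calibration(name): a dict with "camera_matrix" (3x3 intrinsics, pixels), "R" (3x3) and "t" (3): a world point X has camera coordinates R X + t. Camera axes: x right, y down, z forward; pixel columns grow to the right and rows downward; lengths in m; the calibration is good to about 2 mm. A picture is of the moment at which its call begins. get_calibration takes no time and is no camera call.
A pose or a line that the arm cannot do raises manip.Unreachable and nothing moves.
- manip.sign_off(): hands the job in, once; it reports no verdict.
Trained networks look in the newest picture that a camera, given by its name, has taken for a name from the list of things; names that differ only in an ending like _2 or _b are one class to them, and where a whole thing is asked for, a point or a joint stands for the part that bears it (a point fixed in the world has none). Each returns a list of dicts, best first, with "confidence" (0 to 1); they miss things now and then, are a little off and sometimes report something else, mostly with a low value. They report only what shows in the picture. A call takes as long as a camera call.
- manip.look_for(camera, name): "at" ([x, y, z] in m, in world coordinates, good to about 4 mm: the middle of the surface that is visible of it).
Readings, each from a call of its own:
- manip.current_time(): time.
- manip.current_qpos(): joint angles.
- manip.current_joint_vel(): joint speeds.
- manip.current_joint_torque(): joint torques, N m.
- manip.current_ee_pos(): TCP position.
- manip.current_tcp_rot(): TCP orientation.
- manip.current_force(): force on the tool from outside, world axes, zero at the start.
- manip.current_ft_torque(): the same for the moment, N m.
- manip.current_grip_width(): opening from 0.0 (shut) to 1.0 (fully open).
Only numpy, scipy, OpenCV 4.12 (cv2) and the standard library are available. Lean on these libraries where they do the work, as an engineer would, in place of code of your own. Each camera call takes 0.05 s, during which the arm holds its last target. There are 200 camera calls.

## Working session

There is one attempt and no reset: what is moved stays moved. The work goes in short steps, each a Python script; the robot and the scene stay as the last script left them, time stands still between calls to the robot, and variables do not carry over. Pictures are saved under pics/ and viewed, about 8 in all and at most 12, crops included, and the job is handed in when it is done.

```bash
mkdir -p pics; ls; cat > h.py <<'E'
import numpy as np, cv2
from bench import manip as m
def cal(n):
    c=m.get_calibration(n); return np.array(c["camera_matrix"]),np.array(c["R"]),np.array(c["t"])
def cloud(n,d):
    K,R,t=cal(n); v,u=np.mgrid[:480,:640]
    P=np.stack([(u-K[0,2])/K[0,0]*d,(v-K[1,2])/K[1,1]*d,d],-1)
    return (P-t)@R   # world xyz per pixel
def save(n,f): cv2.imwrite('pics/'+f,cv2.cvtColor(n,cv2.COLOR_RGB2BGR))
def rot(yaw): # tool down, jaw axis (y) at angle yaw
    x=np.array([0,0,-1.]); y=np.array([np.cos(yaw),np.sin(yaw),0]); return np.stack([x,y,np.cross(x,y)],1)
E
python3 - <<'E'
from h import *
for n in("scene","top"):
    p,d=m.grab_frame(n); save(p,n+'0.png'); np.savez(n+'0.npz',p=p,d=d); 
    K,R,t=cal(n); print(n,'cam at',(-R.T@t).round(3),'axis',R[2].round(3))
for k in["rod_handle","radio","drawer","slot","stand_hole0","bay","chalk_bowl","pencil_cup","glue_stick","eraser","workbook","stapler"]:
    for n in("scene","top"):
        try:print(k,n,[(np.round(r["at"],3).tolist(),round(r["confidence"],2)) for r in m.look_for(n,k)[:2]])
        except Exception as e:print(k,n,e)
print(m.current_time(), m.current_tcp_rot())
E
```

```text
pics
scene cam at [1.377 0.248 1.265] axis [-0.589 -0.158 -0.792]
top cam at [0.225 0.027 1.321] axis [ 0.23  -0.015 -0.973]
rod_handle scene [([0.485, -0.305, 0.101], 0.42)]
rod_handle top [([0.473, -0.304, 0.103], 0.64), ([0.482, 0.558, 0.015], 0.19)]
radio scene [([0.669, 0.029, 0.08], 0.62)]
radio top []
drawer scene [([0.669, 0.03, 0.084], 0.73)]
drawer top [([0.618, 0.024, 0.076], 0.58)]
slot scene [([0.669, 0.031, 0.084], 0.93)]
slot top [([0.616, 0.025, 0.077], 0.91)]
stand_hole0 scene [([0.497, -0.296, 0.053], 0.89)]
stand_hole0 top [([0.64, 0.448, 0.034], 0.64), ([0.465, -0.301, 0.068], 0.62)]
bay scene []
bay top [([0.472, 0.334, 0.01], 0.71)]
chalk_bowl scene []
chalk_bowl top [([0.643, 0.449, 0.034], 0.95)]
pencil_cup scene [([0.678, -0.403, 0.077], 0.65)]
pencil_cup top [([0.664, -0.406, 0.073], 0.96)]
glue_stick scene [([0.343, -0.201, 0.044], 0.57)]
glue_stick top [([0.329, -0.198, 0.062], 0.7)]
eraser scene [([0.339, 0.206, 0.018], 0.59), ([0.478, 0.336, 0.012], 0.56)]
eraser top [([0.331, 0.2, 0.015], 0.5)]
workbook scene [([0.492, 0.564, 0.009], 0.75)]
workbook top [([0.481, 0.557, 0.008], 0.84)]
stapler scene [([0.479, -0.519, 0.039], 0.66)]
stapler top [([0.458, -0.521, 0.041], 0.57)]
1.3 [[-2.63059565e-05  4.02971223e-01  9.15212649e-01]
 [-7.39813198e-06  9.15212649e-01 -4.02971223e-01]
 [-1.00000000e+00 -1.73714074e-05 -2.10943098e-05]]
```

View pics/top0.png

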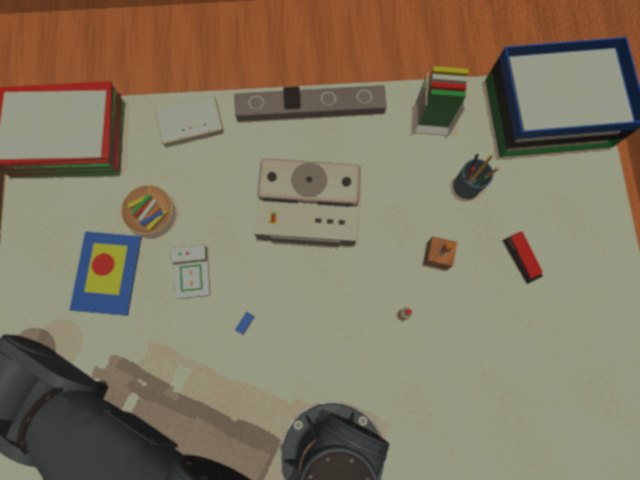

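View pics/scene0.png

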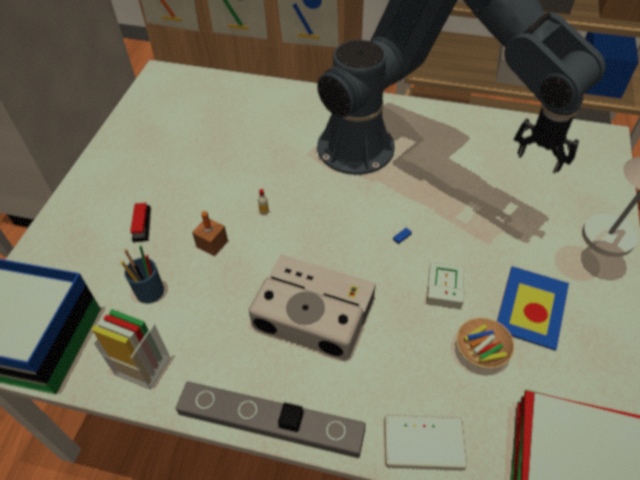

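The top view shows the rod at about (443,248) in its stand, the slot at (273,217) and the green bay at (191,279). The drawer side faces the robot. The scene view agrees. Next I measure from the point clouds.

```bash
python3 - <<'E'
from h import *
def rect(P,lab):
    (c,s,a)=cv2.minAreaRect((P[:,:2]*1000).astype(np.float32)); print(lab,len(P),'c',np.round(c,1),'size',np.round(s,1),'ang',round(a,2),'z med',P[:,2].mean().round(4))
for n in("top","scene"):
    z=np.load(n+'0.npz');p,d=z['p'],z['d'];W=cloud(n,d);X,Y,Z=W[...,0],W[...,1],W[...,2]
    hsv=cv2.cvtColor(p,cv2.COLOR_RGB2HSV);H,S,V=hsv[...,0],hsv[...,1],hsv[...,2]
    ok=d>0
    box=lambda x0,x1,y0,y1,z0,z1:ok&(X>x0)&(X<x1)&(Y>y0)&(Y<y1)&(Z>z0)&(Z<z1)
    print(n,'table z',np.median(Z[box(.3,.5,-.1,.1,-.02,.02)]))
    rect(W[box(.5,.85,-.15,.2,.085,.105)],'rear')
    rect(W[box(.5,.85,-.15,.2,.062,.078)],'deck')
    st=box(.4,.56,-.37,-.23,.060,.075); rect(W[st],'stand top')
    h=box(.4,.56,-.37,-.23,.08,.16); rect(W[h],'rod>80'); print('  ztop',Z[h].max())
    h2=box(.4,.56,-.37,-.23,.11,.16); print('  rod upper mean',W[h2].mean(0),len(W[h2]))
    g=box(.38,.58,.25,.42,0,.03)&(H>40)&(H<90)&(S>90); rect(W[g],'green')
    ch=box(.38,.6,.25,.42,.005,.03); rect(W[ch],'charger low'); rect(W[box(.38,.62,.25,.42,.03,.05)],'housing')
    y=box(.5,.7,.05,.16,.06,.08)&(H>18)&(H<38)&(S>110); rect(W[y],'yellow')
    v,u=np.nonzero(y); print('  px',u.min(),u.max(),v.min(),v.max())
a=cv2.imread('pics/top0.png');b=cv2.imread('pics/scene0.png')
q=[a[195:250,245:325],a[225,0:0]] 
t=lambda i,r,c,k:cv2.resize(i[r-25:r+25,c-33:c+33],(396,300),interpolation=cv2.INTER_CUBIC)
cv2.imwrite('pics/c1.png',np.vstack([np.hstack([t(a,217,273,6),t(a,250,441,6)]),np.hstack([t(a,275,190,6),t(b,230,210,6)])]))
E
```

```text
top table z 0.00011406135256468837
rear 4054 c [673.2  15.2] size [258.8 112.8] ang 82.71 z med 0.0948
deck 3564 c [577.3  28. ] size [261.1 103.3] ang 83.9 z med 0.07
stand top 553 c [ 476.7 -311. ] size [64.6 66. ] ang 72.17 z med 0.0663
rod>80 86 c [ 476.1 -309.9] size [16.  14.9] ang 5.08 z med 0.1166
  ztop 0.1350835432425009
  rod upper mean [ 0.47507934 -0.30910393  0.12741029] 57
green 0 c [0. 0.] size [0. 0.] ang 0.0 z med nan
charger low 1365 c [491.7 336.6] size [168.8 213.7] ang 89.28 z med 0.0124
housing 601 c [557.5 358.6] size [162.5  93.7] ang 25.36 z med 0.0377
yellow 27 c [587.2 112.3] size [15.3 31.4] ang 81.53 z med 0.0711
  px 270 276 212 223
scene table z -0.0014262710670226025
rear 4286 c [678.7  17.9] size [259.5 118.4] ang 81.65 z med 0.0935
deck 2906 c [634.3  22.2] size [261.9 207. ] ang 82.65 z med 0.069
stand top 381 c [ 481.6 -308.9] size [68.6 68.5] ang 75.33 z med 0.0653
rod>80 106 c [ 481.7 -308.5] size [22.5 17.3] ang 26.7 z med 0.1102
  ztop 0.13270507589492894
  rod upper mean [ 0.48257627 -0.30739595  0.12313735] 57
green 1 c [428.4 359.9] size [0. 0.] ang 0.0 z med 0.0155
charger low 1017 c [493.6 334.8] size [215.  166.4] ang 0.84 z med 0.0127
housing 608 c [558.7 357.7] size [155.   94.6] ang 23.94 z med 0.0367
yellow 41 c [588.7 113.4] size [16.7 34.9] ang 84.74 z med 0.0689
  px 348 357 286 297<stdin>:3: RuntimeWarning: Mean of empty slice.
  ret = ret.dtype.type(ret / rcount)
```

View pics/c1.png

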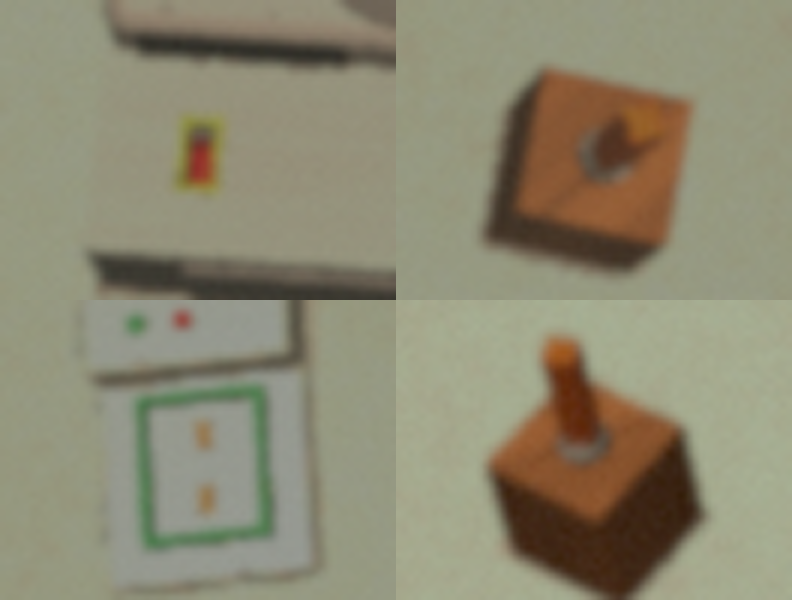

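```bash
cat >> h.py <<'E'
def onplane(n,mask,z,k=4):
    # mask float image -> upscaled, contour rays on plane z; returns minAreaRect & centroid (mm)
    K,R,t=cal(n); C=-R.T@t
    v,u=np.nonzero(mask); r=np.stack([(u-K[0,2])/K[0,0],(v-K[1,2])/K[1,1],np.ones(len(u))],-1)@R
    return (C+r*((z-C[2])/r[:,2])[:,None])*1000
def show(P,lab):
    if len(P)<3: print(lab,len(P)); return
    c,s,a=cv2.minAreaRect(P[:,:2].astype(np.float32)); print(lab,len(P),'c',np.round(c,1),'size',np.round(s,1),'ang',round(a,1),'mean',P[:,:2].mean(0).round(1))
E
python3 - <<'E'
from h import *
for n in("top","scene"):
    z=np.load(n+'0.npz');p,d=z['p'],z['d'];W=cloud(n,d);X,Y,Z=W[...,0],W[...,1],W[...,2]
    hsv=cv2.cvtColor(p,cv2.COLOR_RGB2HSV);H,S,V=hsv[...,0],hsv[...,1],hsv[...,2]
    box=lambda x0,x1,y0,y1,z0,z1:(d>0)&(X>x0)&(X<x1)&(Y>y0)&(Y<y1)&(Z>z0)&(Z<z1)
    print(n)
    h=box(.42,.54,-.36,-.26,.125,.16); print('handle V',np.percentile(V[h],[10,50,90]),np.percentile(S[h],[10,50,90]))
    for z0 in(.1265,.128): show(onplane(n,box(.42,.54,-.36,-.26,z0,.16),.131),'handle top z>%g'%z0)
    show(onplane(n,box(.42,.54,-.36,-.26,.0635,.068),.066),'stand top')
    g=box(.40,.53,.28,.39,0.005,.03)&(H>40)&(H<90)&(S>50); show(onplane(n,g,.017),'green')
    show(onplane(n,box(.38,.54,.25,.42,.008,.02)&(np.hypot(X-.472,Y-.335)<.075),.012),'charger')
    y=box(.5,.7,.05,.16,.06,.08)&(H>18)&(H<40)&(S>90); show(onplane(n,y,.071),'yellow')
    r=box(.5,.85,-.15,.2,.09,.105); show(onplane(n,r,.095),'rear')
E
```

```text
top
handle V [122.  143.5 149. ] [172.7 181.5 185.2]
handle top z>0.1265 40 c [ 476.5 -310.3] size [14.7 14.8] ang 86.6 mean [ 476.  -310.2]
handle top z>0.128 39 c [ 476.5 -310.3] size [14.7 14.8] ang 86.6 mean [ 476.  -310.3]
stand top 351 c [ 476.  -310.6] size [64.7 65.7] ang 72.6 mean [ 473.8 -309.1]
green 154 c [455.6 335.2] size [67.8 54.2] ang 0.1 mean [454.6 335.6]
charger 1099 c [468.4 335. ] size [127.   90.4] ang 3.1 mean [451.8 333.4]
yellow 45 c [588.7 113.1] size [17.9 31.8] ang 86.6 mean [588.9 113.3]
rear 3749 c [670.7  15. ] size [254.  110.6] ang 82.6 mean [672.3  14.3]
scene
handle V [108. 148. 162.] [104. 169. 206.]
handle top z>0.1265 26 c [ 483.1 -307.5] size [13.9 15.3] ang 13.2 mean [ 482.7 -307.8]
handle top z>0.128 18 c [ 482.8 -307.3] size [15.4 11. ] ang 88.9 mean [ 482.8 -307.9]
stand top 205 c [ 482.4 -307.8] size [67.2 66.3] ang 74.6 mean [ 486.6 -305.9]
green 139 c [454.  336.1] size [62.  57.1] ang 1.4 mean [444.6 335.8]
charger 698 c [476.2 336.9] size [130.7  89.6] ang 2.2 mean [456.  336.6]
yellow 58 c [590.  113.7] size [19.1 34.2] ang 81.5 mean [589.2 113.1]
rear 3696 c [680.3  18.9] size [254.7 114.3] ang 82.7 mean [681.5  19.9]
```

```bash
cat >> h.py <<'E'
YR=np.radians(82.65); rx=np.array([np.sin(YR),-np.cos(YR),0]); ry=np.array([np.cos(YR),np.sin(YR),0])
SLOT=np.array([.589,.1132,.070]); ROD=np.array([.4795,-.309,.101]); BAY=np.array([.456,.3357,.012])
ORG=SLOT*[1,1,0]+.055*rx-.085*ry; BAT=ORG-.150*rx+[0,0,.032]
E
python3 - <<'E'
from h import *
print(m.current_time(),ORG,BAT)
for s in(0,np.pi):
    for P,y in((ROD,YR),(SLOT+[0,0,.1],YR),(BAT,YR),(BAY+[0,0,.02],np.radians(93))):
        for dz in (-.015,.12): 
            q=m.inverse_kinematics(P+[0,0,dz],rot(y+s)); print(s, None if q is None else np.round(q,2))
E
```

```text
1.3 [0.63267401 0.02186227 0.        ] [0.48390654 0.04105179 0.032     ]
0 [-0.65  0.53  1.7  -0.    0.91 -2.1 ]
0 [-0.65  0.37  1.58 -0.    1.19 -2.1 ]
0 [ 0.11  0.49  1.57 -0.    1.08 -1.33]
0 [ 0.11  0.37  1.4  -0.    1.36 -1.33]
0 [-0.01  0.53  1.95 -0.    0.66 -1.45]
0 [-0.01  0.3   1.87 -0.    0.97 -1.45]
0 [ 0.55  0.63  1.74 -0.    0.77 -1.07]
0 [ 0.55  0.44  1.66 -0.    1.04 -1.07]
3.141592653589793 [-0.65  0.53  1.7  -0.    0.91  1.05]
3.141592653589793 [-0.65  0.37  1.58 -0.    1.19  1.05]
3.141592653589793 [ 0.11  0.49  1.57 -0.    1.08  1.81]
3.141592653589793 [ 0.11  0.37  1.4  -0.    1.36  1.81]
3.141592653589793 [-0.01  0.53  1.95 -0.    0.66  1.69]
3.141592653589793 [-0.01  0.3   1.87 -0.    0.97  1.69]
3.141592653589793 [ 0.55  0.63  1.74 -0.    0.77  2.07]
3.141592653589793 [ 0.55  0.44  1.66 -0.    1.04  2.07]
```

```bash
python3 - <<'E'
from h import *
G=ROD-[0,0,.019]
m.move_ptp(G+[0,0,.09],rot(YR)); print(m.current_time(),m.current_ee_pos())
m.move_l(G,max_speed=.12); print(np.round(m.current_force(),2))
m.set_gripper(0.0,50); print(m.current_grip_width(),np.round(m.current_force(),2),np.round(m.current_ee_pos(),4),m.current_time())
p,d=m.grab_frame("scene"); save(p,'g.png'); np.savez('g.npz',p=p,d=d)
m.move_l(G+[0,0,.095],max_speed=.12)
print(m.current_grip_width(),np.round(m.current_force(),2),m.current_time())
a,da=m.grab_frame("scene");b,db=m.grab_frame("top")
np.savez('lift.npz',a=a,da=da,b=b,db=db)
t=lambda i,r,c:cv2.resize(i[r-60:r+60,c-80:c+80],(400,300),interpolation=cv2.INTER_CUBIC)
save(np.hstack([t(a,220,210),t(b,245,445)]),'lift.png')
E
```

```text
4.2917 [ 0.47981206 -0.30849096  0.17203605]
[-0.43  0.05 -0.05]
0.17774884595528082 [-1.32 -0.06  3.4 ] [ 0.4796 -0.3092  0.0823] 5.8417
0.1813576296821745 [-0.47 -0.48  0.22] 6.8333
```

View pics/lift.png

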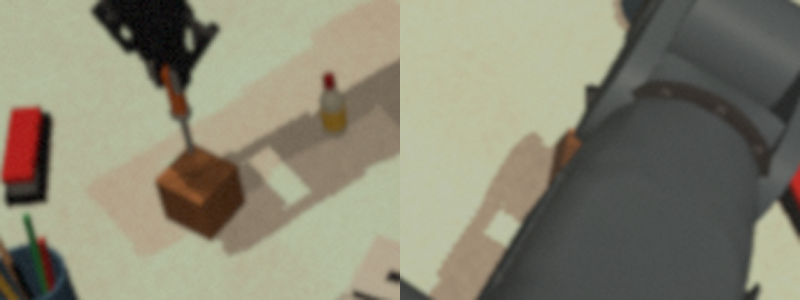

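```bash
python3 - <<'E'
from h import *
G=m.current_ee_pos()
m.move_l(np.r_[ROD[:2],.21],max_speed=.3)
m.move_l(np.r_[SLOT[:2],.20],max_speed=.3)
m.move_l(np.r_[SLOT[:2],.156],max_speed=.15)
T=np.array(m.current_ee_pos()); print(T,m.current_time(),np.round(m.current_force(),2),m.current_grip_width())
a,da=m.grab_frame("scene");b,db=m.grab_frame("top"); np.savez('hov.npz',a=a,da=da,b=b,db=db)
def pr(n,P):
    K,R,t=cal(n); c=K@(R@P+t); return c[:2]/c[2]
out=[]
for n,i in(("scene",a),("top",b)):
    tip=T-[0,0,.076]; s=pr(n,SLOT); print(n,'tip',pr(n,tip).round(1),'collar',pr(n,tip+[0,0,.0625]).round(1),'handle bottom',pr(n,tip+[0,0,.07]).round(1),'slot',s.round(1))
    c=s.round().astype(int); print('crop origin',c-[40,45]); out.append(cv2.resize(i[c[1]-45:c[1]+15,c[0]-40:c[0]+40],(400,300),interpolation=cv2.INTER_CUBIC))
save(np.hstack(out),'hov.png')
E
```

```text
[0.58913576 0.11267657 0.15638544] 9.2417 [ 0.73  0.54 -0.28] 0.17361951264744527
scene tip [352.4 288.5] collar [353.1 273.7] handle bottom [353.2 271.9] slot [352.5 290.8]
crop origin [312 246]
top tip [272.4 215.8] collar [270.3 208.6] handle bottom [270.1 207.7] slot [272.5 217. ]
crop origin [233 172]
```

View pics/hov.png

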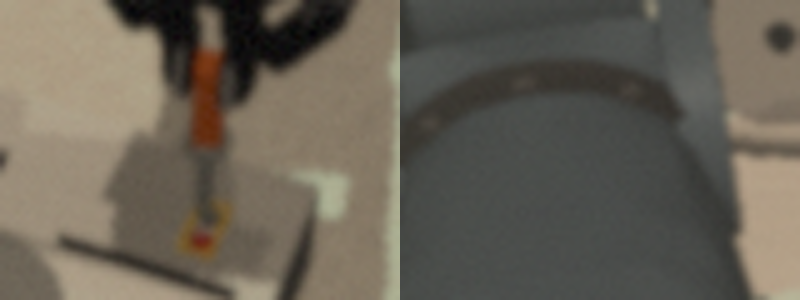

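```bash
python3 - <<'E'
from h import *
for tz in(.072,.067,.062,.055,.045):
    m.move_l(np.r_[SLOT[:2],tz+.076],max_speed=.06); f=np.array(m.current_force()); print(tz,np.round(f,2),np.round(m.current_ee_pos(),4),round(m.current_grip_width(),4),m.current_time())
    if np.linalg.norm(f)>8: print('stop'); break
E
```

```text
0.072 [ 0.51  0.44 -0.82] [0.5888 0.1132 0.1478] 0.1843 9.625
0.067 [0.46 0.62 0.12] [0.5888 0.1132 0.1427] 0.1785 9.875
0.062 [-0.3   0.21 -0.84] [0.5888 0.1132 0.1376] 0.1773 10.125
0.055 [-0.57  0.06  0.04] [0.5887 0.1132 0.1305] 0.1794 10.3917
0.045 [0.11 0.47 0.1 ] [0.5887 0.1132 0.1205] 0.1766 10.7083
```

```bash
python3 - <<'E'
from h import *
for tz in(.039,.036,.034,.032):
    m.move_l(np.r_[SLOT[:2],tz+.076],max_speed=.04); f=np.array(m.current_force()); print(tz,np.round(f,2),np.round(m.current_ee_pos(),4),m.current_time())
    if np.linalg.norm(f)>15: print('stop'); break
m.dwell(.7)
m.move_l(np.r_[SLOT[:2],.156],max_speed=.1)
p,d=m.grab_frame("top"); np.savez('drw.npz',p=p,d=d); W=cloud("top",d)
q,e=m.grab_frame("scene")
print(np.round(m.current_force(),2),m.current_grip_width(),m.current_time())
for n in("top","scene"): print([(np.round(r["at"],3).tolist(),round(r["confidence"],2)) for r in m.look_for(n,"battery_center")[:2]])
save(np.hstack([cv2.resize(p[140:290,200:400],(400,300)),cv2.resize(q[200:350,250:450],(400,300))]),'drw.png')
E
```

```text
0.039 [ 0.78 -0.4  -0.17] [0.589  0.1132 0.1149] 11.0083
0.036 [0.12 0.39 2.35] [0.5891 0.1132 0.1121] 11.2583
0.034 [ 0.06 -0.37  3.43] [0.5891 0.1132 0.11  ] 11.5083
0.032 [-0.59  0.25  3.64] [0.5891 0.1132 0.108 ] 11.7583
[ 0.76  0.64 -0.78] 0.175991222010811 13.1917
[]
[([0.485, 0.044, 0.053], 0.8)]
```

View pics/drw.png

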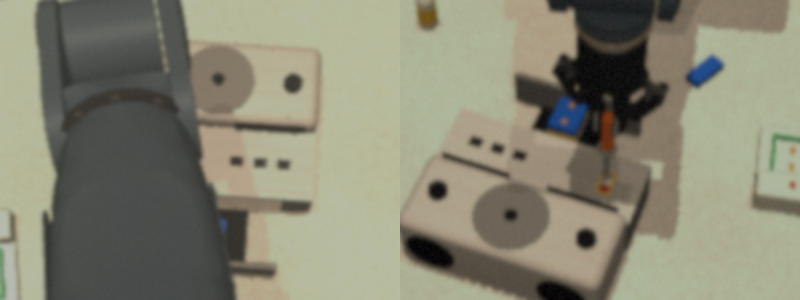

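```bash
python3 - <<'E'
from h import *
m.move_l(np.r_[SLOT[:2],.21],max_speed=.3)
m.move_l(np.r_[ROD[:2],.21],max_speed=.3)
m.move_l(np.r_[ROD[:2],.16],max_speed=.2)
for z in(.145,.135,.12,.10,.086,.0835,.082,.081):
    m.move_l(np.r_[ROD[:2],z],max_speed=.08); f=np.array(m.current_force()); print(z,np.round(f,2),np.round(m.current_ee_pos(),4))
    if f[2]>6 or np.linalg.norm(f)>10: break
print(m.current_grip_width(),m.current_time())
E
```

```text
0.145 [ 0.22  0.29 -0.95] [ 0.4796 -0.309   0.1454]
0.135 [ 0.47  0.66 -1.34] [ 0.4793 -0.3089  0.1347]
0.12 [ 0.57  0.17 -0.8 ] [ 0.4793 -0.3088  0.1196]
0.1 [ 0.33 -0.01 -0.1 ] [ 0.4794 -0.3089  0.0996]
0.086 [ 0.62  0.05 -1.2 ] [ 0.4792 -0.3088  0.0855]
0.0835 [-0.54  0.53 -0.45] [ 0.4795 -0.309   0.0835]
0.082 [-0.08  0.5   2.48] [ 0.4797 -0.3092  0.0823]
0.081 [-1.87  0.9  12.22] [ 0.4801 -0.3094  0.0822]
0.18010062828483914 18.0417
```

```bash
python3 - <<'E'
from h import *
m.set_gripper(0.75,40); m.move_l(np.r_[ROD[:2],.21],max_speed=.25)
p,d=m.grab_frame("top"); q,e=m.grab_frame("scene"); np.savez('bat.npz',a=q,da=e,b=p,db=d)
print(m.current_time(),m.current_grip_width())
for n in("top","scene"):
  for k in("battery_center","bay"): print(n,k,[(np.round(r["at"],3).tolist(),round(r["confidence"],2)) for r in m.look_for(n,k)[:2]])
for n,p_,d in(("top",p,d),("scene",q,e)):
    W=cloud(n,d);X,Y,Z=W[...,0],W[...,1],W[...,2]
    hsv=cv2.cvtColor(p_,cv2.COLOR_RGB2HSV);H,S,V=hsv[...,0],hsv[...,1],hsv[...,2]
    box=lambda x0,x1,y0,y1,z0,z1:(d>0)&(X>x0)&(X<x1)&(Y>y0)&(Y<y1)&(Z>z0)&(Z<z1)
    b=box(.43,.54,-.01,.10,.046,.06)&(S>90); show(onplane(n,b,.052),n+' pack top'); print(Z[b].mean())
    show(onplane(n,box(.37,.5,-.1,.16,.055,.066)&(X<.46),.061),'panel')
    ch=box(.38,.535,.27,.40,.008,.022); show(onplane(n,ch,.012),'charger low')
    show(onplane(n,box(.47,.56,.27,.41,.032,.042)&(np.hypot(X-.64,Y-.449)>.085),.038),'housing top')
    g=box(.40,.53,.28,.39,0.005,.03)&(H>40)&(H<90)&(S>50); show(onplane(n,g&(X<.5),.017),'green')
t=lambda i,r,c:cv2.resize(i[r-30:r+30,c-40:c+40],(400,300),interpolation=cv2.INTER_CUBIC)
save(np.vstack([np.hstack([t(p,255,295),t(p,275,190)]),np.hstack([t(q,258,285+int(0)),t(q,230,210)])]),'bat.png')
E
```

```text
19.3333 0.7493913255106436
top battery_center [([0.48, 0.042, 0.055], 0.59)]
top bay [([0.494, -0.288, 0.068], 0.57), ([0.469, 0.337, 0.013], 0.55)]
scene battery_center []
scene bay [([0.48, 0.341, 0.01], 0.97), ([0.656, 0.032, 0.074], 0.36)]
top pack top 270 c [480.3  38.9] size [39.6 49. ] ang 82.0 mean [480.1  39. ]
0.051855685531286874
panel 226 c [451.2  44.1] size [178.7  17.6] ang 83.2 mean [447.4  44.9]
charger low 1150 c [468.4 335. ] size [126.9  90.6] ang 3.2 mean [452.2 334. ]
housing top 490 c [514.1 337. ] size [40.3 90.4] ang 3.1 mean [514.2 336.6]
green 154 c [455.6 335.2] size [67.4 54.2] ang 0.1 mean [455.  335.7]
scene pack top 207 c [485.3  42.1] size [40.1 54.2] ang 81.8 mean [486.  41.]
0.050255758640559374
panel 160 c [454.9  43.9] size [172.   13.1] ang 82.6 mean [452.   33.9]
charger low 651 c [474.6 337.6] size [127.7  90.1] ang 3.3 mean [449.7 336.6]
housing top 447 c [522.9 339.5] size [43.9 88.2] ang 3.5 mean [522.1 339.6]
green 137 c [452.7 336.1] size [59.6 57.1] ang 2.8 mean [444.3 335.6]
```

View pics/bat.png

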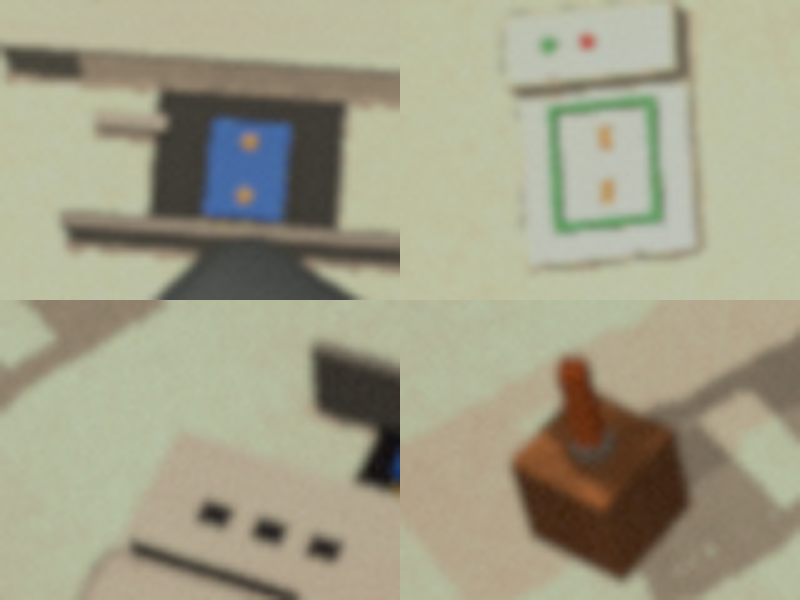

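```bash
python3 - <<'E'
from h import *
P=np.array([.4828,.0405])
m.move_l(np.r_[P,.21],rot(np.radians(82.2)),max_speed=.35)
m.set_gripper(.65,40)
m.move_l(np.r_[P,.08],max_speed=.2); m.move_l(np.r_[P,.022],max_speed=.08)
print(np.round(m.current_force(),2),m.current_time())
m.set_gripper(0,45); print(m.current_grip_width(),np.round(m.current_force(),2),np.round(m.current_ee_pos(),4))
m.move_l(np.r_[P,.045],max_speed=.05); print(np.round(m.current_force(),2))
m.move_l(np.r_[P,.14],max_speed=.15); print(np.round(m.current_force(),2),m.current_grip_width())
B=np.array([.4576,.3354])
m.move_l(np.r_[B,.14],rot(np.radians(93.2)),max_speed=.2)
m.move_l(np.r_[B,.042],max_speed=.1)
print(np.round(m.current_ee_pos(),4),np.round(m.current_force(),2),m.current_grip_width(),m.current_time())
p,d=m.grab_frame("top"); q,e=m.grab_frame("scene"); np.savez('plc.npz',a=q,da=e,b=p,db=d)
t=lambda i,r,c:cv2.resize(i[r-30:r+30,c-40:c+40],(400,300),interpolation=cv2.INTER_CUBIC)
save(np.vstack([np.hstack([t(p,265,190),t(q,280,445)]),np.hstack([t(p,250,295),t(q,250,330)])]),'plc.png')
E
```

```text
[ 0.38  0.08 -0.37] 22.6083
0.00046350857793314124 [ 0.07 -1.27 17.77] [0.4851 0.0404 0.024 ]
[ 0.16  0.07 -0.27]
[-1.23 -0.69  0.21] -0.003261340132934357
[0.4579 0.3356 0.0426] [ 0.48 -1.14  0.63] -0.00014947069612744274 27.325
```

View pics/plc.png

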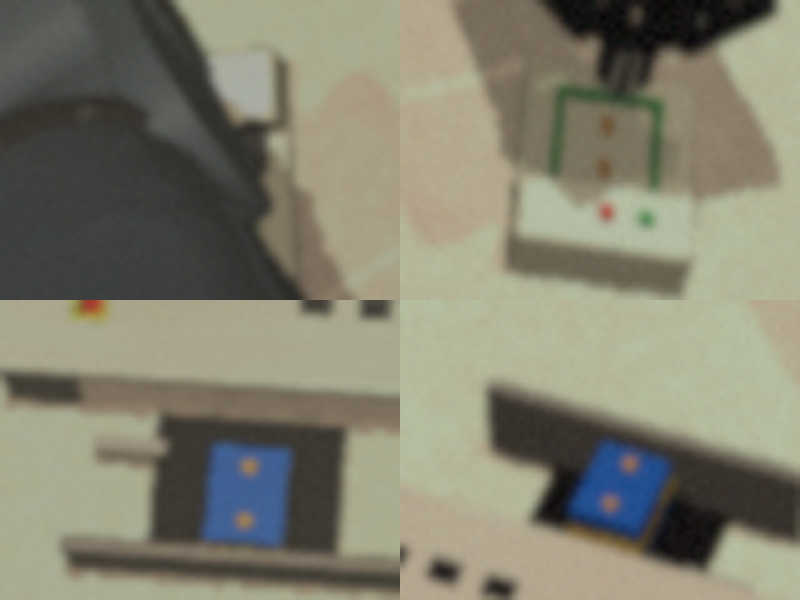

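The grasp missed: the jaws shut completely (width 0) and the pack is still in its pocket, exactly where it was. I'll go back, log the gripper width and position at each step, and look before closing.

```bash
python3 - <<'E'
from h import *
P=np.array([.4828,.0405])
s=lambda l:print(l,np.round(m.current_ee_pos(),4),np.round(m.current_force(),2),round(m.current_grip_width(),3),round(m.current_time(),2))
m.move_l(np.r_[.4576,.3354,.12],max_speed=.25)
m.set_gripper(.72,40); s('open')
m.move_l(np.r_[P,.12],rot(np.radians(82.2)),max_speed=.3); s('above')
for z in (.06,.04,.024): m.move_l(np.r_[P,z],max_speed=.12); s(z)
q,e=m.grab_frame("scene"); p,d=m.grab_frame("top"); np.savez('pre.npz',a=q,da=e,b=p,db=d)
t=lambda i,r,c:cv2.resize(i[r-45:r+45,c-60:c+60],(400,300),interpolation=cv2.INTER_CUBIC)
save(np.hstack([t(q,240,325),t(p,250,295)]),'pre.png')
E
```

```text
open [0.4576 0.3354 0.1199] [ 0.19 -0.05  0.71] 0.717 28.49
above [0.4826 0.0412 0.12  ] [-0.46 -0.12  0.19] 0.719 29.62
0.06 [0.4831 0.0409 0.0604] [-0.08  0.49 -0.28] 0.724 30.27
0.04 [0.4828 0.0405 0.0403] [ 0.01 -0.67 -0.5 ] 0.72 30.59
0.024 [0.4827 0.0405 0.0243] [-0.64 -0.39 -0.53] 0.717 30.88
```

View pics/pre.png

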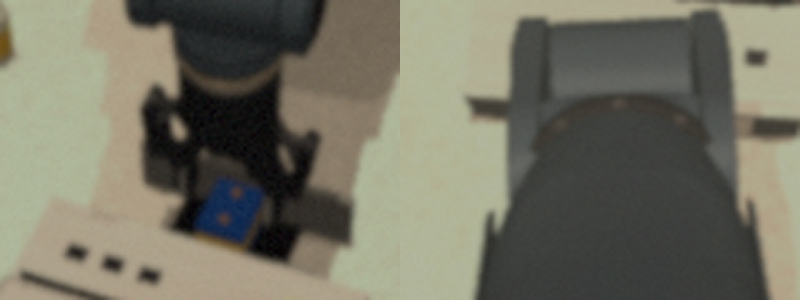

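```bash
python3 - <<'E'
from h import *
def pr(n,P):
    K,R,t=cal(n); c=K@(R@np.array(P)+t); return (c[:2]/c[2]).round(1)
print('pack top expected px',pr("scene",[.4828,.0405,.052]),'crop',(pr("scene",[.4828,.0405,.052])-[265,195])/.3)
yv=ry
for w in(.03,-.03):
  for z in(.026,.045): print(w,z,(pr("scene",np.array([.4828,.0405,z])+w*yv)-[265,195])/.3)
s=lambda l:print(l,np.round(m.current_ee_pos(),4),np.round(m.current_force(),2),round(m.current_grip_width(),3),round(m.current_time(),2))
for w in(.6,.54,.5,.47,.44):
    m.set_gripper(w,25); s(w)
    if m.current_grip_width()>w+.015: print('contact'); break
q,e=m.grab_frame("scene"); np.savez('cl.npz',a=q,da=e)
save(cv2.resize(q[195:285,265:385],(800,600),interpolation=cv2.INTER_CUBIC),'cl.png')
E
```

```text
pack top expected px [333.7 256.5] crop [229. 205.]
0.03 0.026 [264.         235.33333333]
0.03 0.045 [264.66666667 221.33333333]
-0.03 0.026 [193.66666667 214.33333333]
-0.03 0.045 [193.33333333 199.66666667]
0.6 [0.483  0.0405 0.0243] [ 0.11 -0.79 -0.38] 0.603 31.24
0.54 [0.4828 0.0405 0.024 ] [0.53 0.32 0.77] 0.541 31.47
0.5 [0.4828 0.0405 0.024 ] [-1.22 -0.34  0.42] 0.498 31.68
0.47 [0.4828 0.0405 0.024 ] [ 0.48  0.41 -0.84] 0.469 31.9
0.44 [0.4828 0.0405 0.024 ] [-0.1  -0.56 -0.05] 0.437 32.12
```

View pics/cl.png

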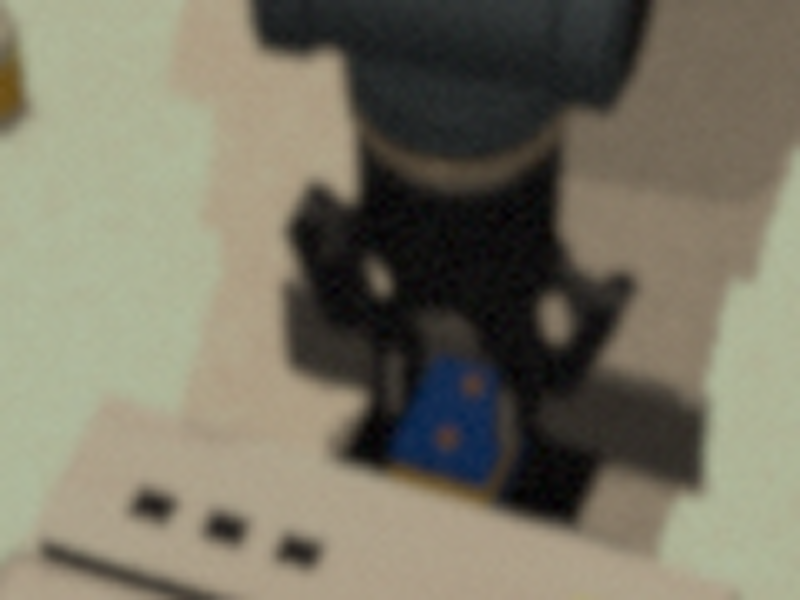

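```bash
python3 - <<'E'
from h import *
s=lambda l:print(l,np.round(m.current_ee_pos(),4),np.round(m.current_force(),2),np.round(m.current_ft_torque(),2),round(m.current_grip_width(),3),round(m.current_time(),2))
for w in(.42,.40,.38,.36,.34):
    m.set_gripper(w,25); s(w)
    if m.current_grip_width()>w+.012: print('contact'); break
q,e=m.grab_frame("scene"); np.savez('cl2.npz',a=q,da=e); p,d=m.grab_frame("top")
for n,p_,d_ in(("scene",q,e),):
    W=cloud(n,d_);X,Y,Z=W[...,0],W[...,1],W[...,2]; hsv=cv2.cvtColor(p_,cv2.COLOR_RGB2HSV)
    H,S=hsv[...,0],hsv[...,1]
    b=(X>.42)&(X<.56)&(Y>-.02)&(Y<.11)&(Z>.035)&(Z<.07)&(S>90)&(H>95)&(H<130); show(onplane(n,b,.052),'pack'); print(Z[b].mean())
E
```

```text
0.42 [0.4828 0.0405 0.024 ] [-0.49 -0.44  0.32] [-0.03 -0.03  0.01] 0.42 32.38
0.4 [0.4828 0.0405 0.024 ] [-0.33 -0.9   0.72] [ 0.01  0.01 -0.03] 0.401 32.6
0.38 [0.4828 0.0405 0.024 ] [-0.11  0.26 -0.65] [-0.03  0.01 -0.03] 0.384 32.82
0.36 [0.4828 0.0405 0.024 ] [-0.62 -0.37  0.04] [0.03 0.01 0.  ] 0.357 33.03
0.34 [0.4828 0.0405 0.024 ] [-0.    0.19 -0.06] [-0.01 -0.01  0.02] 0.338 33.25
pack 165 c [485.4  40.9] size [39. 54.] ang 83.7 mean [489.9  36.8]
0.05075058257886403
```

```bash
python3 - <<'E'
from h import *
for f,k in(('cl.npz','.44'),('cl2.npz','.34')):
    z=np.load(f);p,d=z['a'],z['da'];W=cloud("scene",d)
    T=np.array([.4828,.0405,0]);  L=np.stack([(W-T)@rx,(W-T)@ry,W[...,2]],-1)*1000
    hsv=cv2.cvtColor(p,cv2.COLOR_RGB2HSV);blue=(hsv[...,1]>90)&(hsv[...,0]>95)&(hsv[...,0]<130)
    print(f)
    for v in range(240,276,2):
        print(v,' '.join('%4d/%3d/%3d%s'%(*L[v,u],'b' if blue[v,u] else ' ') for u in range(318,352,3)))
E
```

```text
cl.npz
240    4/-41/108     3/-33/110    17/-19/133    19/-10/140    10/ -5/131    11/  2/135    19/ 13/149    14/ 19/146    12/ 26/147    12/ 34/151  -108/  2/ -4     6/ 47/149 
242    7/-40/103     2/-33/101    16/-19/124    -5/-20/ 98     7/ -7/118    11/  2/127    19/ 13/142    19/ 21/145    12/ 26/139   -12/ 26/110  -101/  5/ -3     7/ 48/143 
244    7/-40/ 96    12/-30/105    18/-19/118    -5/-20/ 89   -29/-21/ 60   -35/-15/ 55    17/ 12/131    18/ 20/135     7/ 24/124    -7/ 28/108   -97/  6/ -6    17/ 51/148 
246  -30/-56/ 35    10/-30/ 96    13/-21/103     0/-18/ 87   -26/-20/ 56   -30/-13/ 53   -33/ -5/ 54    17/ 20/126    11/ 26/122    -2/ 29/106   -85/ 10/  0    13/ 50/135 
248  -29/-56/ 28     3/-33/ 77    10/-22/ 90     0/-18/ 80   -31/-22/ 39   -31/-13/ 44   -29/ -4/ 50    18/ 21/120    14/ 27/117     0/ 30/101     0/ 38/106    15/ 51/130 
250  -29/-56/ 18     8/-32/ 75    10/-22/ 82    -1/-18/ 69   -18/-17/ 50b  -22/-10/ 48b  -22/ -1/ 52    12/ 19/103b   11/ 26/105     7/ 33/104    13/ 43/115    16/ 52/123 
252  -29/-56/  9     7/-32/ 65    12/-22/ 76     0/-18/ 63b  
[... 4405 characters left out ...]
 -16/ 43/  9 
268   61/-19/ 71    56/-13/ 67    55/ -5/ 69    53/  1/ 70    25/  0/ 33    27/  8/ 40    23/ 15/ 38    13/ 20/ 28     0/ 23/ 12b   -6/ 30/  7    -5/ 38/ 12    -7/ 46/ 13 
270   65/-18/ 67    66/ -9/ 73    61/ -3/ 69    58/  3/ 68    57/ 11/ 72    49/ 16/ 64    25/ 16/ 32    10/ 19/ 13     8/ 26/ 15    -1/ 31/  4     0/ 40/ 10    -3/ 48/ 11 
272   72/-15/ 69    70/ -7/ 70    66/ -1/ 68    62/  5/ 67    61/ 12/ 68    58/ 20/ 69    58/ 28/ 72    50/ 33/ 64    13/ 28/ 13     8/ 35/ 11     6/ 43/ 11     2/ 50/ 10 
274   78/-12/ 69    73/ -6/ 65    71/  0/ 67    70/  8/ 69    67/ 15/ 69    61/ 21/ 63    61/ 29/ 68    61/ 37/ 72    57/ 44/ 71    55/ 51/ 70    24/ 49/ 29     1/ 50/  0
```

```bash
python3 - <<'E'
import numpy as np,cv2
from h import save
q=np.load('cl2.npz')['a']; save(cv2.resize(q[225:285,290:370],(800,600),interpolation=cv2.INTER_CUBIC),'cl2.png')
E
```

```text
(no output)
```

View pics/cl2.png

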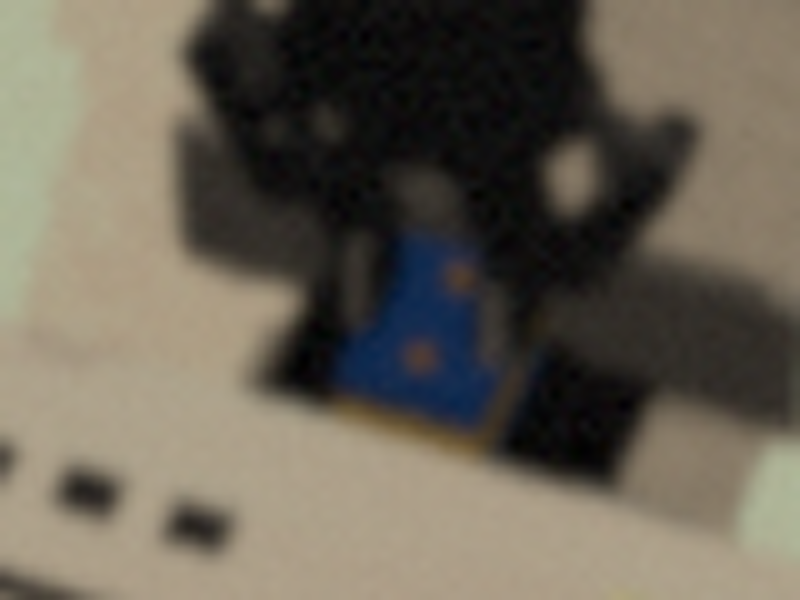

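```bash
python3 - <<'E'
from h import *
def pr(n,P):
    K,R,t=cal(n); c=K@(R@np.array(P)+t); return (c[:2]/c[2]).round(1)
W=cloud("scene",np.load('plc.npz')['da']); p=np.load('plc.npz')['a']
for v in range(254,276,1): print(v,' '.join('%4d/%3d/%3d'%tuple(W[v,u]*1000)+'v%d'%p[v,u].max() for u in range(442,456,2)))
for z in(.043,.06,.07): print(z,pr("scene",[.4579,.3356,z]))
print(m.current_ee_pos(),m.current_tcp_rot().round(3) if hasattr(m.current_tcp_rot(),'round') else m.current_tcp_rot(),m.current_qpos())
E
```

```text
254  470/311/128v18  463/316/120v18  479/319/142v18  476/324/139v14  476/329/141v31  363/344/  1v56  468/339/134v22
255  473/311/128v19  463/316/116v21  475/320/133v13  477/325/137v11  476/329/137v26  458/336/116v34  471/339/134v18
256  471/312/122v42  469/317/120v39  472/321/126v17  469/326/124v19  472/330/129v15  457/336/112v23  474/339/134v11
257  471/312/118v80  463/318/109v66  471/322/120v18  469/326/120v19  471/331/123v18  462/337/113v16  473/340/128v22
258  475/313/119v110  378/325/ -2v96  475/322/121v23  475/327/124v17  468/332/116v21  466/337/114v15  470/341/121v19
259  380/320/ -5v131  383/325/  0v104  467/323/108v29  471/328/114v27  470/332/114v26  468/337/113v26  471/342/118v13
260  388/320/  0v140  384/326/ -3v100  469/324/106v28  473/328/113v36  471/333/112v38  469/338/111v42  470/342/113v25
261  391/321/  0v137  458/320/ 86v92  469/324/102v26  470/329/105v54  467/334/102v53  466/339/103v53  472/343/111v38
262  390/321/ -6v131  459/321/ 83v81  465/325/ 93v32  471/329/102v61  468/334/100v54  473/339/107v59 1377/247/1264v41
263  398/321/  0v120  461/321/ 83v78  465/326/ 8
[... 1066 characters left out ...]
430/340/  7v115  431/345/ 10v115  430/350/ 10v120  426/355/  6v114
273  440/325/ 11v123  439/330/ 12v121  439/335/ 13v112  433/340/  7v119  435/345/ 11v120  436/350/ 14v127  430/356/  7v126
274  444/325/ 12v123  441/330/ 10v119  439/335/  9v110  436/341/  7v118  436/346/  8v125  437/351/ 10v125  437/356/ 12v125
275  445/325/ 10v123  444/331/  9v119  444/336/ 11v108  440/341/  7v119  442/346/ 12v122  442/351/ 14v124  437/356/  9v122
0.043 [447.1 272.1]
0.06 [448.2 268.2]
0.07 [448.8 265.9]
[0.48278262 0.04050688 0.02398726] [[-0.     0.136  0.991]
 [-0.     0.991 -0.136]
 [-1.    -0.    -0.   ]] [-1.24179551e-02  5.13401541e-01  1.95014886e+00 -6.67708116e-06
  6.78086597e-01 -1.44709334e+00]
```

The depth points explain the miss. The real fingertips end about 26 mm (shut) to 32 mm (part open) above the reported TCP, so the jaws closed over the pack's top. I'll grasp that much lower, watching force and width.

```bash
python3 - <<'E'
from h import *
P=np.array([.4828,.0405])
s=lambda l:print(l,np.round(m.current_ee_pos(),4),np.round(m.current_force(),2),round(m.current_grip_width(),3),round(m.current_time(),2))
m.move_l(np.r_[P,.045],max_speed=.15); m.set_gripper(.66,35); s('open')
for z in(.022,.01,0.,-.005,-.009):
    m.move_l(np.r_[P,z],max_speed=.08); s(z)
    if m.current_force()[2]>5: print('contact'); break
E
```

```text
open [0.4826 0.0405 0.0447] [-0.97 -0.06  0.51] 0.659 34.02
0.022 [0.4826 0.0405 0.0217] [-0.15 -0.81  0.05] 0.659 34.46
0.01 [0.4826 0.0405 0.0099] [ 0.37 -0.43 -0.01] 0.659 34.76
0.0 [ 4.826e-01  4.050e-02 -2.000e-04] [ 0.16 -0.1  -0.07] 0.661 35.03
-0.005 [ 0.4827  0.0405 -0.0051] [0.54 0.41 1.15] 0.659 35.28
-0.009 [ 0.4826  0.0405 -0.0092] [-0.35  0.33  0.38] 0.658 35.53
```

```bash
python3 - <<'E'
from h import *
P=np.array([.4828,.0405])
s=lambda l:print(l,np.round(m.current_ee_pos(),4),np.round(m.current_force(),2),round(m.current_grip_width(),3),round(m.current_time(),2))
m.set_gripper(.3,35); s('closed')
if m.current_grip_width()>.4:
    m.set_gripper(.0,45); s('grip')
    m.move_l(np.r_[P,.01],max_speed=.06); s('lift')
E
```

```text
closed [ 0.4829  0.0405 -0.0088] [-1.41 -0.01  2.89] 0.464 35.81
grip [ 0.4829  0.0405 -0.0088] [-2.04  0.39  6.45] 0.462 36.02
lift [0.483  0.0405 0.0103] [-0.58  1.74 -2.62] 0.459 36.49
```

```bash
python3 - <<'E'
from h import *
P=np.array([.4828,.0405]); B=np.array([.4576,.3354])
s=lambda l:print(l,np.round(m.current_ee_pos(),4),np.round(m.current_force(),2),round(m.current_grip_width(),3),round(m.current_time(),2))
m.move_l(np.r_[P,.09],max_speed=.15); s('up')
m.move_l(np.r_[B,.09],rot(np.radians(93.2)),max_speed=.2); s('over')
m.move_l(np.r_[B,.006],max_speed=.1); s('hover')
q,e=m.grab_frame("scene"); p,d=m.grab_frame("top"); np.savez('hb.npz',a=q,da=e,b=p,db=d)
ztop=.052+.006+.009
for n,p_,d_ in(("scene",q,e),("top",p,d)):
    W=cloud(n,d_);X,Y,Z=W[...,0],W[...,1],W[...,2]; hsv=cv2.cvtColor(p_,cv2.COLOR_RGB2HSV); H,S=hsv[...,0],hsv[...,1]
    near=(d_>0)&(X>.40)&(X<.53)&(Y>.28)&(Y<.39)
    bl=near&(S>90)&(H>95)&(H<130); b=bl&(Z>ztop-.008); show(onplane(n,b,ztop),n+' pack'); print('z',np.median(Z[b]) if b.any() else None)
    g=near&(H>40)&(H<90)&(S>50)&(Z<.03)&(X<.5); show(onplane(n,g,.017),'green')
    v,u=np.nonzero(g); print('green px',u.min() if len(u) else '',u.max() if len(u) else '') 
    v,u=np.nonzero(bl); print('blue px',u.min() if len(u) else '',u.max() if len(u) else '')
save(cv2.resize(q[240:315,400:500],(800,600),interpolation=cv2.INTER_CUBIC),'hb.png')
E
```

```text
up [0.4823 0.0405 0.0892] [ 0.08 -1.18 -3.06] 0.469 37.17
over [0.4577 0.3346 0.0899] [ 0.44  0.31 -1.95] 0.459 38.81
hover [0.458  0.3356 0.0066] [-0.14  0.19 -1.34] 0.461 39.8
scene pack 241 c [441.6 324.5] size [101.5  62.4] ang 33.0 mean [461.  336.1]
z 0.06669748352493261
green 34 c [469.2 336.9] size [25.9 55.3] ang 2.1 mean [469.3 335.9]
green px 435 456
blue px 431 457
top pack 3 c [540.6 461.7] size [ 0.5 14.3] ang 29.6 mean [540.4 462.2]
z 0.32019624380684414
green 0
green px  
blue px 133 138
```

```bash
python3 - <<'E'
from h import *
B=np.array([.4576,.3354])
s=lambda l:print(l,np.round(m.current_ee_pos(),4),np.round(m.current_force(),2),round(m.current_grip_width(),3),round(m.current_time(),2))
for z in(.001,-.002,-.005,-.007,-.008,-.009,-.0095):
    m.move_l(np.r_[B,z],max_speed=.04); s(z)
    if m.current_force()[2]>4: print('contact'); break
E
```

```text
0.001 [0.4574 0.3353 0.0008] [ 0.22 -0.11 -2.09] 0.461 40.17
-0.002 [ 0.4575  0.3353 -0.0022] [ 0.23  0.32 -1.99] 0.458 40.42
-0.005 [ 0.4575  0.3353 -0.0052] [ 0.22  0.16 -1.85] 0.463 40.67
-0.007 [ 0.4575  0.3353 -0.0071] [-0.01  0.1  -1.36] 0.458 40.92
-0.008 [ 0.4576  0.3354 -0.008 ] [-0.46  0.37 -2.1 ] 0.46 41.17
-0.009 [ 0.4578  0.3355 -0.0087] [-0.9  -0.82  3.51] 0.458 41.42
-0.0095 [ 0.4578  0.3355 -0.0087] [-3.25 -1.84 10.48] 0.458 41.67
contact
```

The pack met the floor at the same height it was picked from (-8.7 mm) with no side load. I'll release, retreat and check.

```bash
python3 - <<'E'
from h import *
B=np.array([.4576,.3354])
m.move_l(np.r_[B,-.0087],max_speed=.04)
m.set_gripper(.62,25); m.move_l(np.r_[B,.06],max_speed=.1); m.move_l(np.r_[B,.16],max_speed=.25)
m.move_l([.40,.02,.25],max_speed=.3)
print(m.current_time(),np.round(m.current_force(),2))
q,e=m.grab_frame("scene"); p,d=m.grab_frame("top"); np.savez('fin.npz',a=q,da=e,b=p,db=d)
for n,p_,d_ in(("scene",q,e),("top",p,d)):
    W=cloud(n,d_);X,Y,Z=W[...,0],W[...,1],W[...,2]; hsv=cv2.cvtColor(p_,cv2.COLOR_RGB2HSV); H,S=hsv[...,0],hsv[...,1]
    near=(d_>0)&(X>.40)&(X<.53)&(Y>.28)&(Y<.39)
    b=near&(S>90)&(H>95)&(H<130)&(Z>.046); show(onplane(n,b,.052),n+' pack'); print('z',Z[b].mean())
    i=b; A=np.c_[W[i][:,:2],np.ones(i.sum())]; c=np.linalg.lstsq(A,Z[i],rcond=None)[0]; print('tilt',c[:2].round(3))
    show(onplane(n,near&(H>40)&(H<90)&(S>50)&(X<.5),.017),'green')
    r=(d_>0)&(X>.42)&(X<.54)&(Y>-.36)&(Y<-.26)&(Z>.1265)&(Z<.16); show(onplane(n,r,.131),'rod top'); print(Z[r].mean() if r.any() else None)
    show(onplane(n,(d_>0)&(X>.37)&(X<.47)&(Y>-.1)&(Y<.16)&(Z>.055)&(Z<.066),.061),'panel')
t=lambda i,r,c:cv2.resize(i[r-38:r+37,c-50:c+50],(400,300),interpolation=cv2.INTER_CUBIC)
save(np.vstack([np.hstack([t(p,275,190),t(p,250,440)]),np.hstack([t(q,280,445),t(q,250,330)])]),'fin.png')
E
```

```text
44.85 [-0.13  0.42 -0.39]
scene pack 193 c [462.2 333.4] size [51.2 38.3] ang 4.2 mean [462.5 333.8]
z 0.050766457644347944
tilt [0.015 0.02 ]
green 104 c [454.5 336. ] size [58.7 59. ] ang 89.3 mean [454.7 334.7]
rod top 25 c [ 484.6 -307.7] size [17.5 14.4] ang 10.1 mean [ 483.4 -307.5]
0.1301604571718541
panel 212 c [454.6  46.3] size [179.1  12.4] ang 82.4 mean [454.2  47.6]
top pack 259 c [454.2 331.9] size [48.5 37.7] ang 0.1 mean [453.9 332.6]
z 0.0516502773027822
tilt [0.004 0.003]
green 126 c [455.6 333.8] size [51.5 67.4] ang 89.5 mean [445.9 323.7]
rod top 39 c [ 476.5 -310.3] size [14.7 14.8] ang 86.6 mean [ 476.1 -310.2]
0.13014160287767135
panel 9 c [458.  130.6] size [5.  7.7] ang 87.8 mean [458.4 130. ]
```

View pics/fin.png

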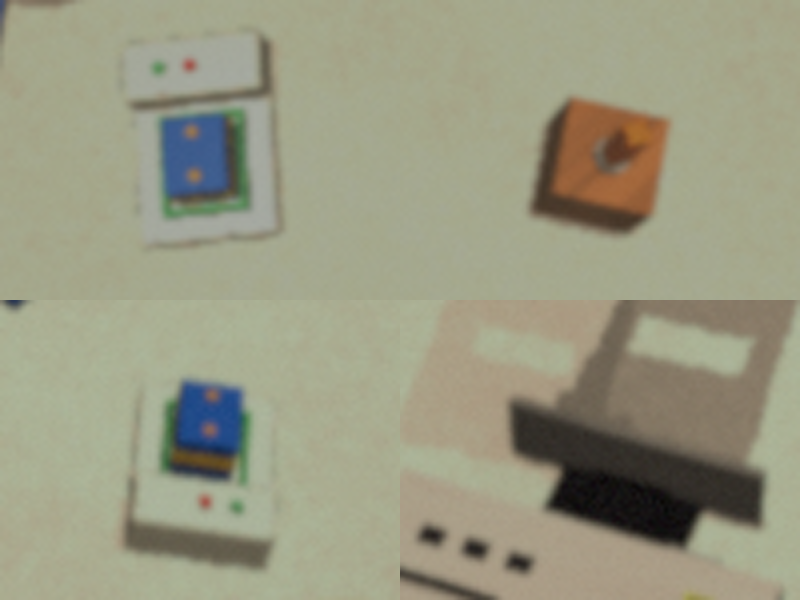

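```bash
python3 - <<'E'
from h import *
print([(np.round(m.look_for("top",k)[0]["at"],3).tolist() if m.look_for("top",k) else None) for k in("eraser","chalk_bowl","glue_stick")])
print(m.current_time()); print(m.sign_off())
E
```

```text
[None, [0.642, 0.451, 0.031], None]
45.15
the job is handed in; nothing more can be done
None
```

I finished the job and handed it in at about 45 s of the 61 s. The sign-off gives no verdict, so what follows is what I measured.

- **Latch:** The rod went through the slot without side load. I pressed until its tip was about 38 mm below the deck, with about 3.6 N of resistance, and the drawer sprang out. I did not read the latch directly; the drawer's release points to about 5 mm of press.
- **Rod:** It is back in its stand and pushed down until it met about 12 N. In the last picture the handle's top is at about the same place as at the start. The top camera repeats within a millimetre and the scene camera within 2 mm, with a height of about 130 mm.
- **Drawer:** It stands open, and its front panel is where it was when it came out.
- **Pack:** It is flat in the charger bay with its top 51–52 mm above the table, against an expected 52 mm. It met the floor at the height it was picked from, with little side force. The cameras put it about 2 to 3 mm from the bay's centre.

**What failed or disagreed:**
- **First grasp:** The first grasp of the pack failed because the jaws closed above it. The real fingertips end about 26–32 mm higher than the reported TCP, so I corrected for this and tried again. That also means I probably held the rod near the top of its handle.
- **Cameras:** The two cameras disagreed by 5 to 8 mm in x. I averaged them and used the offsets within each picture.
- **Bystanders:** In the final check the network found only the chalk bowl, unmoved within its accuracy. It did not find the eraser or the glue stick, and I did not ask about the pencil cup, workbook or stapler. I noticed no contact with any of them.

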